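Roll the water sample onto the light panel

TASK

Roll the blue-capped sample bottle along its tray onto the lit white panel by pushing on its top with the fingertips, in as many strokes as you like, turning it over as it rolls so that the sediment mixes. Leave it lying still in the tray, centred on the panel and straight across it. Do not grasp or lift it or shove it from low down, and leave the brown bottle and everything else on the table where it is.

Things in the scene. Friction and masses are not known exactly. Their poses are not given: they have to be found in the camera images.
- tray: Fixed shallow rolling tray, 170 mm (its x) by 400 mm (its y), dark rubber floor and aluminium rims. Origin: centre of its underside, on the table. The floor's top is 8 mm above the origin; the rims stand 28 mm above it (12 mm wide along the two long sides, 10 mm at the two ends). Bottles roll along its y, the long way. z is up.
- panel: Lit white panel flush in the tray floor (rises 0.6 mm, nothing to bump over), 144 mm (its x, across the tray) by 76 mm (its y, along the tray), with a green line 3 mm wide along each of its two long edges. Origin: its centre, on the tray floor. Its axes are parallel to the tray's.
- sample: The bottle to roll: a pale yellow-green cylinder 56 mm in diameter with a blue screw cap and two white labels, lying across the tray at one end of it. Origin on its axis, 28 mm above the tray floor. Its x is the bottle's axis (cap towards +x); the 56 mm body spans x = -58 to +37 mm, neck and 42 mm wide cap go on to +60 mm. Its y and z turn with it as it rolls; z is up at the start.
- sample_center (a point): Point on the axis of the bottle to roll, at the body's origin; its top is 28 mm higher. The bottle is loose, 0.15 to 0.35 kg; under a fingertip pressed on its top it rolls half as far as the fingertip travels, and at low speed it comes to rest within millimetres when let go.
- brown_center (a point): Point on the axis of the brown bottle with the white cap, same size, lying across the tray at the other end, beyond the panel. Leave it alone.
- pet0: Upright full sample bottle with blue cap, 62 mm diameter, 190 mm tall, right of the tray. Origin: centre of its underside. Leave alone.
- pet1: Another such upright bottle. Leave alone.
- pet2: Another such upright bottle. Leave alone.
- meter: Off-white hand-held photometer lying on the table left of the tray, 190 by 85 by 35 mm, with a black 14 mm high sample port on it. Origin: centre of its underside. Leave alone.
- beaker: Empty pale-blue beaker, 64 mm diameter, 70 mm tall, left of the tray. Origin: centre of its underside. Leave alone.
- reagent: Small white dropper bottle with red cap, 36 mm diameter, 65 mm tall, left of the tray. Origin: centre of its underside. Leave alone.

How it is judged (in metres and radians):
On the way:
1. the sample bottle has rolled about a third of a turn from how it lay (its labels go round; it does not just slide) (angle between sample's own z axis and vertical above 1.9 rad), for 0.05 s.
At the end, for the whole second after the job is handed in: The blue-capped bottle lies at rest (under 10 mm/s) on the tray floor, its axis within 12 mm of the panel's middle line and within 10 degrees of straight across; the brown bottle is within 20 mm and the other loose things within 30 mm of where they stood (y of sample_center in the frame of panel between -0.012 and 0.012 m and x of sample_center in the frame of panel between -0.03 and 0.03 m and z of sample_center in the frame of panel between 0.022 and 0.034 m and angle between the x axis of sample and the x axis of panel, either way round below 0.17 rad and linear speed of sample below 0.01 m/s and not (distance of brown_center from where it was at the start of the episode above 0.02 m) and not (distance of pet0 from where it was at the start of the episode above 0.03 m) and not (distance of pet1 from where it was at the start of the episode above 0.03 m) and not (distance of pet2 from where it was at the start of the episode above 0.03 m) and not (distance of meter from where it was at the start of the episode above 0.03 m) and not (distance of beaker from where it was at the start of the episode above 0.03 m) and not (distance of reagent from where it was at the start of the episode above 0.03 m)); the robot touches nothing.
It fails at once if the sample bottle is lifted more than 10 mm off the tray floor (z of sample_center in the frame of panel above 0.038 m).
It fails at once if the fingers push the sample bottle from low down (fingertips below about its mid-height) (contact force between the fingers and sample above 0.5 N and z of the grasp point in the frame of panel below 0.04 m).
It fails at once if the brown bottle is moved more than 20 mm (distance of brown_center from where it was at the start of the episode above 0.02 m).
It fails at once if another thing on the table is moved more than 30 mm (distance of any of pet0, pet1, pet2, meter, beaker, reagent from where it was at the start of the episode above 0.03 m).
It also fails if it takes over 64 s, if anything falls off the work surface, if the arm or the gripper's body presses on something with over 40 N, if the wrist force passes 120 N, or if a joint passes its speed limit or range.

ROBOT

A 6-joint arm with a two-finger parallel gripper is mounted at the origin on the work surface. World frame = base frame: x ahead of the robot, y to its left, z up, the work surface at z = 0. Lengths are in mm, angles in rad, forces in N, time in s.
With the tool pointing down it reaches from about 425 to 925 mm from the base axis. Payload 12.5 kg.
Tool frame: the origin (TCP) lies at the very end of the fingers, on their centre line; the grasp point (between the pads) lies 19 mm behind it; z points along the fingers, y is the line along which they close (so a half turn about z gives the same grasp; the last joint's range is limited). The gripper opens to 85 mm and grips with 20 to 120 N. Pads are 22 mm wide; open, the fingers measure 114 mm over their backs; the gripper's body (76 mm by 85 mm) begins 54 mm behind the grasp point. The pads swing forward as they close: fully open they stand 13 mm farther back than shut.
Start: joints at [-1.449, 0.491, 1.559, -0, 1.092, -0.106], TCP at [141.169, -608.865, 231.327] pointing down, gripper open.
Joint ranges: [-3.1, 3.1], [-0.84, 2.19], [0.05, 2.79], [-1.13, 4.28], [0.06, 2.93], [-2.69, 2.69]. Speed limits (rad/s): [2.22, 2.22, 2.79, 3.14, 3.14, 3.14].

INTERFACE

Orientations are given as a rotation vector (axis times angle).
In Python, from rig import manip, optics, sign_off gives the robot as it stands.
- The arm moves only by the tool play_rows, never from a script. Its argument "rows" is a list of rows, each a list of 5 numbers: the opening, from 0 (shut) to 1 (fully open), then the shift along the world's x, y, z in units of 30 mm (1.0 is 30 mm), then the turn about the world's z in units of 5 degrees (1.0 is 5 degrees). In form: [[claw, x, y, z, turn], ...]. A call has 1 to 20 rows; each row is the pose to reach, as a shift and turn from the pose commanded when the call began; what a row does not reach only later rows make up. A row lasts 1/12 s, in which the tool goes at most 41.7 mm and 7.16 degrees, less where a joint would pass 70% of its speed; a pose out of reach is approached as far as the arm can. A call with a gripper value outside its range is refused whole. The fingers move at their own pace and stop on an object; "squeeze" is the grip in N (left out, the last holds). Time passes only in rows, so rows that repeat a pose let the fingers close. It gives the time, the measured TCP pose, the force, the opening and the grip force at its end, in the units of the state.
- manip.sense(): the state, without advancing time (a new reading comes with each control period).
- optics.get_image(name): name is "side" or "top" or "wrist"; returns a dict with "color" (420x560x3 uint8, red, green, blue), "mtx" (3x3 intrinsics, pixels), "R" (3x3) and "t" (3): a world point X has camera coordinates R X + t. Camera axes: x right, y down, z forward; pixel columns grow to the right and rows downward; lengths in mm; the calibration is good to about 2 mm. A picture is of the moment at which its call begins. There is no depth.
- sign_off(): hands the job in; it is judged then, once.
The state is a dict: "time_s": time; "joint_pos": joint angles; "joint_velocities": joint speeds; "tau": joint torques, N m; "tcp_pos": TCP position; "tcp_rot": TCP orientation; "contact_force": force on the tool from outside, world axes, zero at the start; "wrist_torque": the same for the moment, N m; "opening": opening from 0.0 (shut) to 1.0 (fully open); "grip_force": force on a finger pad.
Only numpy, scipy, OpenCV 4.12 (cv2) and the standard library are available. Lean on these libraries where they do the work, as an engineer would, in place of code of your own. Each camera call takes 0.05 s, during which the arm holds its last target. There are 200 camera calls.

## Working session

There is one attempt and no reset: what is moved stays moved. The work goes in short steps, Python scripts to look and compute and a tool call to move; the robot and the scene stay as the last step left them, time stands still between calls to the robot, and variables do not carry over. Pictures are saved under pics/ and viewed, at most 10 in all, crops included, and the job is handed in when it is done.

Besides the shell and the picture viewer there is one more tool, called after "Request:" as name([rows], argument=value, ...), one row to a line, values as JSON. play_rows: Moves the arm, as the interface text tells. Its arguments: {"type":"object","properties":{"rows":{"type":"array","items":{"type":"array","items":{"type":"number"}}},"squeeze":{"type":"number"}},"required":["rows"]}

```bash
mkdir -p pics; python3 - <<'E'
from rig import manip, optics
import cv2
for n in ("top","side"):
    im=optics.get_image(n); cv2.imwrite(f"pics/{n}0.png",im["color"][:,:,::-1])
    print(n,im["mtx"].tolist(),im["R"].round(4).tolist(),im["t"].round(1).tolist())
s=manip.sense(); print(s["tcp_rot"],s["tcp_pos"],s["contact_force"],s["time_s"])
E
```

```text
top [[406.4959450471078, 0.0, 287.6000023469964], [0.0, 406.4959450471078, 213.079612003107], [0.0, 0.0, 1.0]] [[-0.0271, -0.9993, -0.0268], [-0.9957, 0.0293, -0.0879], [0.0887, 0.0243, -0.9958]] [20.5, 541.4, 1064.1]
side [[503.65637522681766, 0.0, 279.0057402748589], [0.0, 503.65637522681766, 214.2478903165812], [0.0, 0.0, 1.0]] [[-0.9901, -0.1395, -0.0149], [-0.0894, 0.7094, -0.6991], [0.108, -0.6908, -0.7149]] [529.9, 122.7, 1360.2]
[-3.12028815e+00 -3.56983201e-01 -1.89279463e-05] [ 141.1624577  -608.66504932  230.80068487] [-0.10203568  0.11241394  0.01514536] 0.1
```

View pics/top0.png

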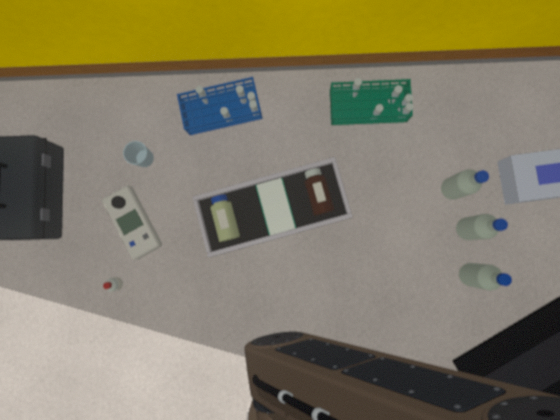

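View pics/side0.png

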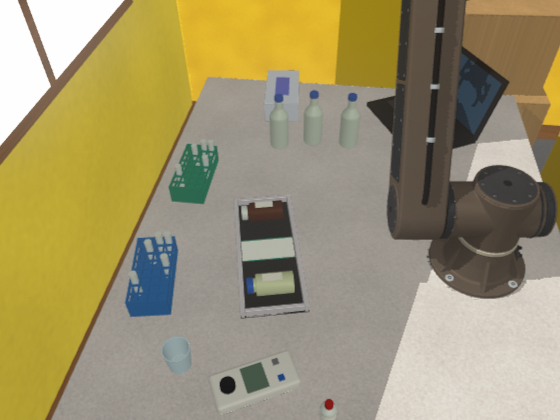

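The top view shows the tray with corners at about (196,197), (333,161), (349,213) and (209,252), and the panel near (276,206). The sample lies from (217,200) to (227,242), cap towards +x, and the brown bottle is near (318,190). Next I'll measure them.

```bash
cat > h.py <<'E'
import numpy as np, cv2
from rig import manip, optics
def back(im,uv,z):
    d=im["R"].T@np.linalg.solve(im["mtx"],np.array([uv[0],uv[1],1.])); c=-im["R"].T@im["t"]
    return c+d*(z-c[2])/d[2]
def proj(im,X):
    p=im["mtx"]@(im["R"]@np.array(X,float)+im["t"]); return p[:2]/p[2]
def blobs(im,poly):
    """centroid + min-area rect of panel, sample body, cap, brown inside poly"""
    c=im["color"]; hsv=cv2.cvtColor(c,cv2.COLOR_RGB2HSV); m=np.zeros(c.shape[:2],np.uint8)
    cv2.fillPoly(m,[np.int32(poly)],255); out={}
    R=dict(panel=((35,0,150),(100,50,255)),body=((20,51,80),(45,255,255)),cap=((100,100,40),(130,255,255)),brown=((0,80,25),(15,255,160)))
    for k,(lo,hi) in R.items():
        q=cv2.inRange(hsv,lo,hi)&m
        n,l,s,ce=cv2.connectedComponentsWithStats(q)
        if n<2: continue
        i=1+np.argmax(s[1:,4]); pts=cv2.findNonZero(np.uint8(l==i)); out[k]=(ce[i],s[i,4],cv2.boxPoints(cv2.minAreaRect(pts)))
    return out
E
python3 - <<'E'
from h import *
t=optics.get_image("top"); s=optics.get_image("side")
P=dict(top=(t,[(200,199),(331,165),(345,211),(211,249)]),side=(s,[(241,204),(284,204),(298,304),(247,306)]))
for n,(im,poly) in P.items():
    for k,(c,a,b) in blobs(im,poly).items():
        z={"panel":8.6,"body":50,"cap":46,"brown":46}[k]
        print(n,k,c.round(1),a,back(im,c,z).round(1),[back(im,x,z)[:2].round(0).tolist() for x in b])
for uv in [(196,197),(333,161),(349,213),(209,252)]: print(back(t,uv,28).round(0))
for uv in [(238,200),(287,198),(304,311),(243,315)]: print("s",back(s,uv,28).round(0))
a=[]
for n,(im,poly) in P.items():
    a.append(cv2.resize(im["color"][150:320,190:360][:, :,::-1],(400,400),interpolation=cv2.INTER_CUBIC) if n=="top" else cv2.resize(im["color"][190:325,200:335][:,:,::-1],(400,400),interpolation=cv2.INTER_CUBIC))
cv2.imwrite("pics/crop0.png",np.hstack(a))
E
```

```text
top panel [275.  205.4] 1192 [565.1  39.5   8.6] [[623.0, 90.0], [640.0, 23.0], [508.0, -11.0], [491.0, 56.0]]
top body [225.  222.1] 617 [520.7 169.2  50. ] [[567.0, 211.0], [580.0, 155.0], [481.0, 131.0], [469.0, 187.0]]
top cap [218.3 198.1] 83 [585.1 186.8  46. ] [[587.0, 209.0], [598.0, 168.0], [582.0, 164.0], [572.0, 205.0]]
top brown [318.3 196.1] 499 [582.2 -77.2  46. ] [[629.0, -40.0], [642.0, -93.0], [546.0, -116.0], [532.0, -64.0]]
side panel [266.7 248.8] 864 [563.5  40.6   8.6] [[635.0, 22.0], [506.0, -10.0], [493.0, 58.0], [618.0, 88.0]]
side body [274.7 284.8] 689 [518.8 188.5  50. ] [[578.0, 163.0], [480.0, 138.0], [467.0, 204.0], [561.0, 228.0]]
side cap [249.4 285.2] 113 [581.6 195.1  46. ] [[596.0, 172.0], [580.0, 168.0], [568.0, 217.0], [584.0, 221.0]]
side brown [265.2 212.6] 491 [582.7 -61.   46. ] [[638.0, -89.0], [540.0, -101.0], [531.0, -34.0], [625.0, -22.0]]
[592. 251.  28.]
[ 678. -121.   28.]
[ 537. -158.   28.]
[444. 217.  28.]
s [ 675. -120.   28.]
s [ 531. -147.   28.]
s [440. 241.  28.]
s [584. 271.  28.]
```

View pics/crop0.png

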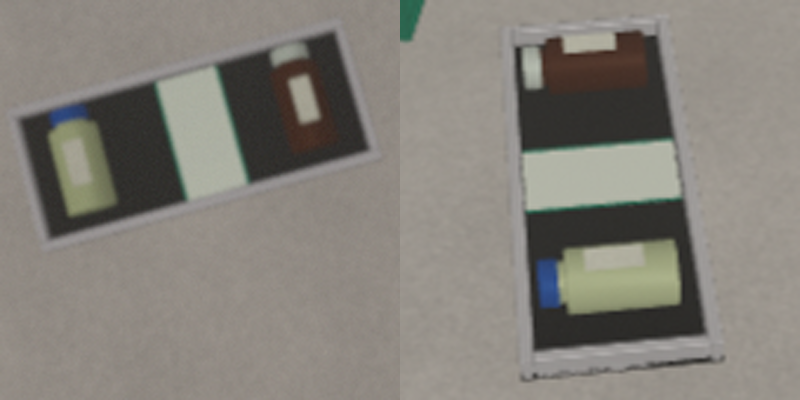

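Both views agree: panel centre is about (564,40), the tray x axis is at about +14.3°, and the sample centre is about (534,176). That leaves about 139 mm to roll towards −y of the tray. The next move goes around the base, fingers shut.

Request:
play_rows([
  [0, 0, 0, 2, 0.25],
  [0, 0, 0, 2, 0.25],
  [0, 1, 1.3, 2, 0.25],
  [0, 2, 2.6, 2, 0.25],
  [0, 3, 3.9, 2, 0.25],
  [0, 4, 5.2, 2, 0.25],
  [0, 5, 6.5, 2, 0.25],
  [0, 6, 8, 2, 0.25],
  [0, 7, 9.3, 2, 0.25],
  [0, 7.5, 10.5, 2, 0.25],
  [0, 8, 11.7, 2, 0.25],
  [0, 8.5, 13, 2, 0.25],
  [0, 9, 14.2, 2, 0.25],
  [0, 9.5, 15.5, 2, 0.25],
  [0, 10, 16.8, 2, 0.25],
  [0, 10.5, 18, 2, 0.25],
  [0, 11, 19.2, 2, 0.25],
  [0, 11.5, 20.5, 2, 0.25],
  [0, 11.5, 20.5, 2, 0.25],
  [0, 11.5, 20.5, 2, 0.25],
])

```text
time_s: 1.87
tcp_pos: [487.5, 11.3, 291.2]
tcp_rot: [-3.115, -0.398, -0.001]
contact_force: [-0.5, -0.6, 0.6]
opening: 0.001
grip_force: 0.0
```

Request:
play_rows([
  [0, 0.4, 1.3, 0, 0],
  [0, 0.8, 2.6, 0, 0],
  [0, 1.1, 3.9, 0, 0],
  [0, 1.35, 5, -1, 0],
  [0, 1.35, 5.85, -2, 0],
  [0, 1.35, 5.85, -3.3, 0],
  [0, 1.35, 5.85, -4.6, 0],
  [0, 1.35, 5.85, -5.8, 0],
  [0, 1.35, 5.85, -6.6, 0],
  [0, 1.35, 5.85, -7, 0],
  [0, 1.35, 5.85, -7, 0],
  [0, 1.35, 5.85, -7, 0],
])

```text
time_s: 2.87
tcp_pos: [526.7, 181.4, 81.1]
tcp_rot: [3.117, 0.391, -0.002]
contact_force: [0.5, -0.2, 0.3]
opening: -0.001
grip_force: 0.0
```

```bash
python3 - <<'E'
from h import *
print(manip.sense()["tcp_pos"],manip.sense()["contact_force"])
a=[]
for n in("side","wrist"):
    im=optics.get_image(n); print(n,proj(im,manip.sense()["tcp_pos"]))
    c=im["color"][:,:,::-1]
    a.append(cv2.resize(c[190:325,200:335],(400,400),interpolation=2) if n=="side" else cv2.resize(c,(400,300)))
a[1]=cv2.copyMakeBorder(a[1],0,100,0,0,cv2.BORDER_CONSTANT)
cv2.imwrite("pics/a1.png",np.hstack(a))
E
```

```text
[526.66100047 181.41859846  81.12178395] [ 0.45559162 -0.16808725  0.30515594]
side [271.4596983  274.33017831]
wrist [277.63467631 270.63677589]
```

View pics/a1.png

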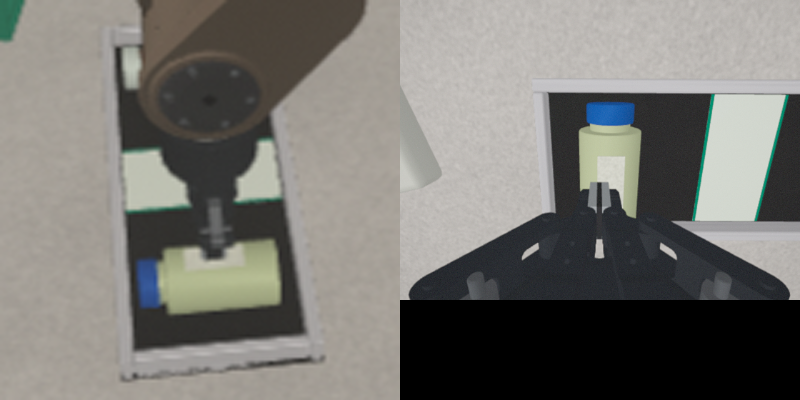

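The wrist view is clear. The bottle body is at about wrist px (293,220), the panel at about (475,220), and the tips are slightly on the near-rim side of the bottle. I'll measure from this view.

```bash
cat >> h.py <<'E'
PC=np.array([564,39.5]); A=np.deg2rad(14.3); EX=np.array([np.cos(A),np.sin(A)]); EY=np.array([-EX[1],EX[0]])
def tray(p): d=np.array(p)[:2]-PC; return np.array([d@EX,d@EY]).round(1)
def look(rows=(130,190)):
    """tray y of body edges and panel edges in wrist picture, by row scans"""
    im=optics.get_image("wrist"); hsv=cv2.cvtColor(im["color"],cv2.COLOR_RGB2HSV)
    b=cv2.inRange(hsv,(20,51,80),(45,255,255)); c=cv2.inRange(hsv,(100,120,40),(130,255,255))
    s=manip.sense(); print("tcp",s["tcp_pos"].round(1),tray(s["tcp_pos"]),"F",s["contact_force"].round(1),"t",s["time_s"])
    for n,m in(("body",b),("cap",c)):
        k,l,st,ce=cv2.connectedComponentsWithStats(m)
        i=1+np.argmax(st[1:,4]); box=st[i]; 
        # middle ray passes through the axis (z=36)
        for f in (.25,.5,.75):
            v=int(box[1]+f*box[3]); u=np.flatnonzero(l[v]==i); uc=(u[0]+u[-1])/2
            print(n,f,"px",uc,v,"w",u[-1]-u[0],"axis in tray",tray(back(im,(uc,v),36)))
    g=cv2.inRange(hsv,(70,90,40),(95,255,255))
    k,l,st,ce=cv2.connectedComponentsWithStats(g)
    for i in range(1,k):
        if st[i,4]>60 and st[i,3]>40:
            print("green",ce[i].round(),tray(back(im,ce[i],8.6)))
    return im
E
python3 -c "from h import *; look()"
```

```text
tcp [527.3 181.7  82.6] [ -0.5 146.8] F [ 0.1 -0.3 -0.2] t 3.0167
body 0.25 px 329.5 264 w 5 axis in tray [-19.2 110.7]
body 0.5 px 328.5 274 w 3 axis in tray [-27. 111.]
body 0.75 px 326.0 284 w 6 axis in tray [-34.9 112.4]
cap 0.25 px 294.5 151 w 67 axis in tray [ 58.2 136.4]
cap 0.5 px 294.0 159 w 66 axis in tray [ 53.2 136.7]
cap 0.75 px 294.0 167 w 66 axis in tray [ 48.2 136.6]
green [424. 218.] [ 6.  35.2]
green [520. 219.] [  5.5 -38.3]
```

Request:
play_rows([
  [0, 0, 0, -0.3, 0],
  [0, 0, 0, -0.5, 0],
  [0, 0, 0, -0.57, 0],
  [0, 0, 0, -0.6, 0],
  [0, 0, 0, -0.62, 0],
  [0, 0, 0, -0.62, 0],
])

```text
time_s: 3.52
tcp_pos: [526.5, 181.7, 63.5]
tcp_rot: [-3.117, -0.391, -0.0]
contact_force: [-3.9, 0.1, 11.9]
opening: 0.001
grip_force: 6.0
```

Request:
play_rows([
  [0, 0.02, -0.07, 0, 0],
  [0, 0.05, -0.2, 0, 0],
  [0, 0.09, -0.34, 0, 0],
  [0, 0.12, -0.48, 0, 0],
  [0, 0.16, -0.62, 0, 0],
  [0, 0.19, -0.76, 0, 0],
  [0, 0.23, -0.9, 0, 0],
  [0, 0.26, -1.04, 0, 0],
  [0, 0.3, -1.16, 0, 0],
  [0, 0.32, -1.25, 0, 0],
  [0, 0.33, -1.29, 0, 0],
  [0, 0.33, -1.29, 0, 0],
])

```text
time_s: 4.52
tcp_pos: [536.4, 142.5, 63.4]
tcp_rot: [3.117, 0.391, -0.0]
contact_force: [-2.4, -2.1, 11.0]
opening: 0.001
grip_force: 5.6
```

```bash
sed -i 's/(20,51,80)/(20,35,60)/g' h.py; python3 -c "from h import *; im=look(); cv2.imwrite('pics/w2.png',im['color'][:,:,::-1])"
```

```text
tcp [536.3 142.6  63.3] [ -1.3 106.7] F [-3.6 -3.  10.8] t 4.5667
body 0.25 px 260.5 211 w 95 axis in tray [ 23.8 116.9]
body 0.5 px 246.0 243 w 60 axis in tray [  3.3 126.2]
body 0.75 px 233.5 275 w 33 axis in tray [-18.5 134.8]
cap 0.25 px 260.5 152 w 75 axis in tray [ 58.1 116.4]
cap 0.5 px 261.0 162 w 74 axis in tray [ 52.6 116.2]
cap 0.75 px 261.0 171 w 72 axis in tray [ 47.5 116.3]
green [381. 216.] [12.6 34.9]
green [485. 224.] [  6.6 -38.4]
```

View pics/w2.png

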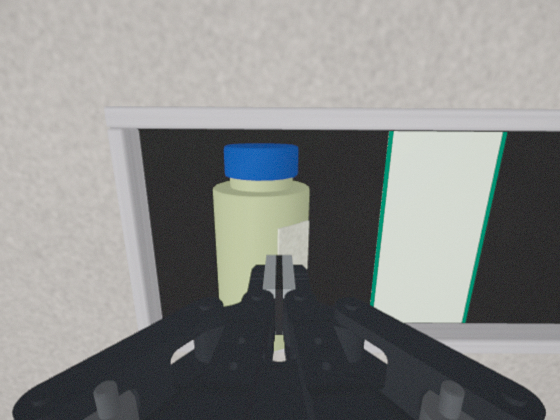

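The bottle rolled 20 mm and stayed straight, with its cap at px (261,162). Next stroke cycle.

Request:
play_rows([
  [0, 0, 0, 0.3, 0],
  [0, -0.09, 0.35, 0.4, 0],
  [0, -0.18, 0.7, 0.4, 0],
  [0, -0.18, 0.7, 0.2, 0],
  [0, -0.18, 0.7, 0.06, 0],
  [0, -0.18, 0.7, 0, 0],
  [0, -0.18, 0.7, 0, 0],
  [0, -0.16, 0.63, 0, 0],
  [0, -0.13, 0.5, 0, 0],
  [0, -0.09, 0.35, 0, 0],
  [0, -0.05, 0.2, 0, 0],
  [0, -0.01, 0.05, 0, 0],
  [0, 0.03, -0.1, 0, 0],
  [0, 0.06, -0.25, 0, 0],
  [0, 0.1, -0.4, 0, 0],
  [0, 0.13, -0.53, 0, 0],
  [0, 0.16, -0.63, 0, 0],
  [0, 0.18, -0.69, 0, 0],
  [0, 0.18, -0.7, 0, 0],
  [0, 0.18, -0.7, 0, 0],
])

```text
time_s: 6.23
tcp_pos: [541.9, 121.4, 63.2]
tcp_rot: [3.117, 0.391, -0.0]
contact_force: [-5.5, -2.3, 17.4]
opening: 0.004
grip_force: 8.9
```

```bash
python3 -c "from h import *; look()"
```

```text
tcp [541.9 121.5  63.2] [-1.2 84.9] F [-4.6 -3.2 17.1] t 6.2833
body 0.25 px 262.0 211 w 96 axis in tray [23.9 94.3]
body 0.5 px 261.5 243 w 89 axis in tray [ 3.5 94.9]
body 0.75 px 234.5 275 w 31 axis in tray [-18.4 112.4]
cap 0.25 px 261.5 152 w 75 axis in tray [58.3 94. ]
cap 0.5 px 261.5 162 w 73 axis in tray [52.7 94.1]
cap 0.75 px 261.5 171 w 73 axis in tray [47.6 94.2]
green [351. 211.] [16.  34.7]
green [454. 224.] [  7.  -38.5]
```

Request:
play_rows([
  [0, 0, 0, 0.3, 0],
  [0, -0.09, 0.35, 0.4, 0],
  [0, -0.18, 0.7, 0.4, 0],
  [0, -0.18, 0.7, 0.2, 0],
  [0, -0.18, 0.7, 0.06, 0],
  [0, -0.18, 0.7, 0, 0],
  [0, -0.18, 0.7, 0, 0],
  [0, -0.16, 0.63, 0, 0],
  [0, -0.13, 0.5, 0, 0],
  [0, -0.09, 0.35, 0, 0],
  [0, -0.05, 0.2, 0, 0],
  [0, -0.01, 0.05, 0, 0],
  [0, 0.03, -0.1, 0, 0],
  [0, 0.06, -0.25, 0, 0],
  [0, 0.1, -0.4, 0, 0],
  [0, 0.13, -0.53, 0, 0],
  [0, 0.16, -0.63, 0, 0],
  [0, 0.18, -0.69, 0, 0],
  [0, 0.18, -0.7, 0, 0],
  [0, 0.18, -0.7, 0, 0],
])

```text
time_s: 7.95
tcp_pos: [547.2, 100.4, 63.3]
tcp_rot: [3.117, 0.391, -0.0]
contact_force: [-5.6, -3.2, 19.5]
opening: -0.0
grip_force: 9.7
```

Request:
play_rows([
  [0, 0, 0, 0.3, 0],
  [0, -0.09, 0.35, 0.4, 0],
  [0, -0.18, 0.7, 0.4, 0],
  [0, -0.18, 0.7, 0.2, 0],
  [0, -0.18, 0.7, 0.06, 0],
  [0, -0.18, 0.7, 0, 0],
  [0, -0.18, 0.7, 0, 0],
  [0, -0.16, 0.63, 0, 0],
  [0, -0.13, 0.5, 0, 0],
  [0, -0.09, 0.35, 0, 0],
  [0, -0.05, 0.2, 0, 0],
  [0, -0.01, 0.05, 0, 0],
  [0, 0.03, -0.1, 0, 0],
  [0, 0.06, -0.25, 0, 0],
  [0, 0.1, -0.4, 0, 0],
  [0, 0.13, -0.53, 0, 0],
  [0, 0.16, -0.63, 0, 0],
  [0, 0.18, -0.69, 0, 0],
  [0, 0.18, -0.7, 0, 0],
  [0, 0.18, -0.7, 0, 0],
])

```text
time_s: 9.62
tcp_pos: [552.6, 79.4, 63.3]
tcp_rot: [3.117, 0.391, -0.0]
contact_force: [-6.1, -3.4, 20.1]
opening: -0.001
grip_force: 10.1
```

```bash
python3 -c "from h import *; im=look(); cv2.imwrite('pics/w4.png',im['color'][:,:,::-1])"
```

```text
tcp [552.6  79.5  63.3] [-1.1 41.6] F [-5.2 -2.8 20.6] t 9.6667
body 0.25 px 262.5 211 w 93 axis in tray [23.9 50.6]
body 0.5 px 262.5 243 w 91 axis in tray [ 3.5 50.9]
body 0.75 px 228.5 275 w 19 axis in tray [-18.4  72.8]
cap 0.25 px 262.5 153 w 73 axis in tray [57.7 50.1]
cap 0.5 px 263.0 163 w 72 axis in tray [52.2 49.9]
cap 0.75 px 262.5 172 w 71 axis in tray [47.1 50.2]
green [393. 219.] [ 10.4 -38.9]
```

View pics/w4.png

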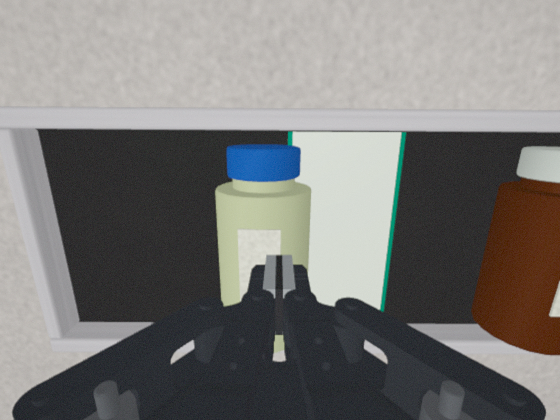

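The second label is on top now, so the bottle has turned about half a turn. Its axis is at 50 mm and the target is about −2. Two more full strokes, slightly higher to allow for the panel step.

Request:
play_rows([
  [0, 0, 0, 0.3, 0],
  [0, -0.09, 0.35, 0.4, 0],
  [0, -0.18, 0.7, 0.4, 0],
  [0, -0.18, 0.7, 0.2, 0],
  [0, -0.18, 0.7, 0.08, 0],
  [0, -0.18, 0.7, 0.02, 0],
  [0, -0.18, 0.7, 0.02, 0],
  [0, -0.16, 0.63, 0.02, 0],
  [0, -0.13, 0.5, 0.02, 0],
  [0, -0.09, 0.35, 0.02, 0],
  [0, -0.05, 0.2, 0.02, 0],
  [0, -0.01, 0.05, 0.02, 0],
  [0, 0.03, -0.1, 0.02, 0],
  [0, 0.06, -0.25, 0.02, 0],
  [0, 0.1, -0.4, 0.02, 0],
  [0, 0.13, -0.53, 0.02, 0],
  [0, 0.16, -0.63, 0.02, 0],
  [0, 0.18, -0.69, 0.02, 0],
  [0, 0.18, -0.7, 0.02, 0],
  [0, 0.18, -0.7, 0.02, 0],
])

```text
time_s: 11.33
tcp_pos: [557.8, 58.4, 63.5]
tcp_rot: [3.117, 0.391, -0.001]
contact_force: [-4.8, -2.9, 13.6]
opening: -0.001
grip_force: 6.8
```

Request:
play_rows([
  [0, 0, 0, 0.3, 0],
  [0, -0.09, 0.35, 0.4, 0],
  [0, -0.18, 0.7, 0.4, 0],
  [0, -0.18, 0.7, 0.2, 0],
  [0, -0.18, 0.7, 0.06, 0],
  [0, -0.18, 0.7, 0, 0],
  [0, -0.18, 0.7, 0, 0],
  [0, -0.16, 0.63, 0, 0],
  [0, -0.13, 0.5, 0, 0],
  [0, -0.09, 0.35, 0, 0],
  [0, -0.05, 0.2, 0, 0],
  [0, -0.01, 0.05, 0, 0],
  [0, 0.03, -0.1, 0, 0],
  [0, 0.06, -0.25, 0, 0],
  [0, 0.1, -0.4, 0, 0],
  [0, 0.13, -0.53, 0, 0],
  [0, 0.16, -0.63, 0, 0],
  [0, 0.18, -0.69, 0, 0],
  [0, 0.18, -0.7, 0, 0],
  [0, 0.18, -0.7, 0, 0],
])

```text
time_s: 13.0
tcp_pos: [563.3, 37.4, 63.6]
tcp_rot: [3.117, 0.391, -0.001]
contact_force: [-4.5, -2.6, 12.8]
opening: -0.003
grip_force: 6.5
```

```bash
python3 -c "from h import *; look()"
```

```text
tcp [563.3  37.4  63.6] [-1.2 -1.8] F [-5.  -2.2 12.7] t 13.05
body 0.25 px 264.0 211 w 94 axis in tray [23.8  6.3]
body 0.5 px 264.5 243 w 89 axis in tray [3.4 6.3]
body 0.75 px 265.0 275 w 86 axis in tray [-18.5   6.3]
cap 0.25 px 264.5 155 w 71 axis in tray [56.6  5.6]
cap 0.5 px 264.5 164 w 71 axis in tray [51.6  5.7]
cap 0.75 px 265.0 173 w 70 axis in tray [46.4  5.5]
green [223. 157.] [53.1 33.8]
green [332. 215.] [ 12.9 -39.2]
```

8 mm to go: a short final stroke, then lift clear.

Request:
play_rows([
  [0, 0, 0, 0.3, 0],
  [0, -0.06, 0.26, 0.4, 0],
  [0, -0.13, 0.52, 0.4, 0],
  [0, -0.13, 0.52, 0.2, 0],
  [0, -0.13, 0.52, 0.06, 0],
  [0, -0.13, 0.52, 0, 0],
  [0, -0.13, 0.52, 0, 0],
  [0, -0.12, 0.47, 0, 0],
  [0, -0.1, 0.38, 0, 0],
  [0, -0.07, 0.27, 0, 0],
  [0, -0.04, 0.16, 0, 0],
  [0, -0.02, 0.07, 0, 0],
  [0, 0, 0.01, 0, 0],
  [0, 0, 0, 0, 0],
  [0, 0, 0, 0, 0],
  [0, 0, 0, 0.1, 0],
  [0, 0, 0, 0.3, 0],
  [0, 0, 0, 0.7, 0],
  [0, 0, 0, 1, 0],
  [0, 0, 0, 1, 0],
])

```text
time_s: 14.72
tcp_pos: [564.3, 37.9, 94.7]
tcp_rot: [3.117, 0.391, 0.003]
contact_force: [0.6, 0.7, 0.0]
opening: -0.005
grip_force: 0.0
```

```bash
python3 -c "from h import *; look()"
```

```text
tcp [563.9  37.9  93.9] [-0.4 -1.5] F [-0.3  0.9  0.5] t 14.7667
body 0.25 px 279.0 204 w 78 axis in tray [21.3 -2.4]
body 0.5 px 280.5 234 w 73 axis in tray [-1.  -3.5]
body 0.75 px 280.0 264 w 70 axis in tray [-24.8  -3.2]
cap 0.25 px 279.0 152 w 60 axis in tray [57.  -2.3]
cap 0.5 px 279.5 160 w 59 axis in tray [51.7 -2.7]
cap 0.75 px 279.5 167 w 59 axis in tray [47.1 -2.7]
green [233. 215.] [ 4.9 34.2]
green [325. 216.] [  4.8 -39.2]
```

The axis is at −2.7 and the panel middle at −2.5, so it is centred. I'll retract and check.

Request:
play_rows([
  [0, 0, 0, 1, 0],
  [0, 0, 0, 2, 0],
  [0, -0.5, 0, 3, 0],
  [0, -1, 0, 4, 0],
  [0, -1, 0, 4.5, 0],
  [0, -1, 0, 4.5, 0],
  [0, -1, 0, 4.5, 0],
  [0, -1, 0, 4.5, 0],
  [0, -1, 0, 4.5, 0],
  [0, -1, 0, 4.5, 0],
])

```text
time_s: 15.6
tcp_pos: [533.4, 37.9, 227.0]
tcp_rot: [-3.117, -0.391, 0.003]
contact_force: [-0.5, -0.2, -0.0]
opening: 0.002
grip_force: 0.0
```

```bash
python3 -c "from h import *; im=look(); cv2.imwrite('pics/w9.png',im['color'][:,:,::-1])"
```

```text
tcp [533.5  37.9 227.2] [-30.   6.] F [ 1.5 -0.5  0.6] t 15.65
body 0.25 px 287.5 150 w 45 axis in tray [18.4 -4.1]
body 0.5 px 287.5 174 w 45 axis in tray [-8.1 -4.3]
body 0.75 px 285.0 198 w 46 axis in tray [-35.9  -1.7]
cap 0.25 px 286.5 113 w 37 axis in tray [57.  -2.6]
cap 0.5 px 286.5 117 w 37 axis in tray [52.9 -2.7]
cap 0.75 px 286.0 121 w 36 axis in tray [48.8 -2.2]
green [255. 160.] [ 4.4 34.5]
green [316. 162.] [  2.6 -39.5]
```

View pics/w9.png

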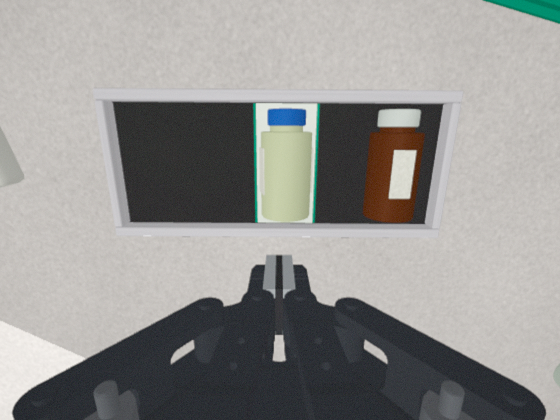

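The bottle lies at rest, centred on the panel (px 287,165, green lines at 255 and 316) and straight across it. The brown bottle has not moved.

```bash
python3 -c "from rig import sign_off; print(sign_off())"
```

```text
the job is handed in; nothing more can be done
None
```

I rolled the blue-capped bottle onto the lit panel in seven top strokes, left it still, straight and within about 2 mm of the panel's middle line, and handed the job in; the sign-off gave no verdict.

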